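# Count six grinding balls with a tilting pocket board

### The job

Count six grinding balls into the tub with the counting board: tip the board away from its channel so that balls run out and drop into the pockets, then tip it back so that the spare ones run home into the channel, and rock it again if a pocket is still empty. Only once all six pockets are full and the three spare balls are back in the channel, draw the shutter under the pockets fully out by its knob, without tipping the board away again, so that the six fall into the tub, and leave the spares in the channel. Do not shift the jar, the tally counter or the tub's lid that lie about.

Things in the scene. Friction and masses are not known exactly. Their poses are not given: they have to be found in the camera images.
- handle (a point): centre of the counting board's steel handle bar: round, 10 mm thick, about 55 mm free between its two arms, lying along the board's y, 40 mm clear of the end wall at the channel end, free below. It swings with the board about a level axle parallel to it, 112 mm further along the board's x and 8 mm lower (axle 122 mm above the bench)
- deck (a point): middle of the pocket field, on the deck of the white counting board: an open tray 140 x 72 mm, walls 16 mm above the deck, rocking in a fixed stand. Axes: x along the board away from the channel, z up out of the deck. The axle is at x -20, z -6 mm from here; the channel at x -82 (end wall) to -30 mm, its floor falling 9 degrees from deck to end wall; pockets at x -18 and +18
- pocket0 (a point): middle of a ball seated in pocket 0: row 1 of 2 (next to the channel), right of 3 seen from the channel end. Round bore 16.5 mm wide, 14.5 mm deep, closed below by the shutter; a seated ball stands 0.5 mm proud of the deck
- pocket1 (a point): middle of a ball seated in pocket 1: row 1 of 2 (next to the channel), middle of 3 seen from the channel end. Round bore 16.5 mm wide, 14.5 mm deep, closed below by the shutter; a seated ball stands 0.5 mm proud of the deck
- pocket2 (a point): middle of a ball seated in pocket 2: row 1 of 2 (next to the channel), left of 3 seen from the channel end. Round bore 16.5 mm wide, 14.5 mm deep, closed below by the shutter; a seated ball stands 0.5 mm proud of the deck
- pocket3 (a point): middle of a ball seated in pocket 3: row 2 of 2 (far from the channel), right of 3 seen from the channel end. Round bore 16.5 mm wide, 14.5 mm deep, closed below by the shutter; a seated ball stands 0.5 mm proud of the deck
- pocket4 (a point): middle of a ball seated in pocket 4: row 2 of 2 (far from the channel), middle of 3 seen from the channel end. Round bore 16.5 mm wide, 14.5 mm deep, closed below by the shutter; a seated ball stands 0.5 mm proud of the deck
- pocket5 (a point): middle of a ball seated in pocket 5: row 2 of 2 (far from the channel), left of 3 seen from the channel end. Round bore 16.5 mm wide, 14.5 mm deep, closed below by the shutter; a seated ball stands 0.5 mm proud of the deck
- ball0_center (a point): centre of a polished steel grinding ball, 15 mm in diameter, 14 g; nine are alike, all in the channel at the start; they roll freely (from about 2 degrees of slope)
- ball1_center (a point): centre of a polished steel grinding ball, 15 mm in diameter, 14 g; nine are alike, all in the channel at the start; they roll freely (from about 2 degrees of slope)
- ball2_center (a point): centre of a polished steel grinding ball, 15 mm in diameter, 14 g; nine are alike, all in the channel at the start; they roll freely (from about 2 degrees of slope)
- ball3_center (a point): centre of a polished steel grinding ball, 15 mm in diameter, 14 g; nine are alike, all in the channel at the start; they roll freely (from about 2 degrees of slope)
- ball4_center (a point): centre of a polished steel grinding ball, 15 mm in diameter, 14 g; nine are alike, all in the channel at the start; they roll freely (from about 2 degrees of slope)
- ball5_center (a point): centre of a polished steel grinding ball, 15 mm in diameter, 14 g; nine are alike, all in the channel at the start; they roll freely (from about 2 degrees of slope)
- ball6_center (a point): centre of a polished steel grinding ball, 15 mm in diameter, 14 g; nine are alike, all in the channel at the start; they roll freely (from about 2 degrees of slope)
- ball7_center (a point): centre of a polished steel grinding ball, 15 mm in diameter, 14 g; nine are alike, all in the channel at the start; they roll freely (from about 2 degrees of slope)
- ball8_center (a point): centre of a polished steel grinding ball, 15 mm in diameter, 14 g; nine are alike, all in the channel at the start; they roll freely (from about 2 degrees of slope)
- board (a joint): tilt of the board in rad: 0 level, positive = tipped away (pocket end down, handle up), negative = tipped back (channel and handle down); stops at -0.42 and 0.45. Friction axle (0.35 N m, about 3 N at the handle): it stays where it is left. Balls leave the channel only beyond about 0.2; 0.35 to 0.4 either way, at an easy speed and held for a second, clears the deck
- shutter (a joint): travel of the shutter in m: 0 shut (under the pockets), 0.018 drawn fully out to its stop (pockets open below); it slides along the board's +x, out of the pocket end, against about 1.5 N, and stays where it is left
- knob (a point): middle of the shutter's black upright knob, at the pocket end of the board beyond the end wall (18 mm clear of it): round, 14 mm thick, 31 mm tall, top 16 mm above this point; it is taken from above and drawn away from the board along the board's +x. It moves with board and shutter
- tub_floor (a point): middle of the inner floor of the white plastic tub (100 x 150 mm, 55 mm high, open), which stands on the stand's base under the pockets, its long side (its own y) along the board; loose, 60 g
- lid_mid (a point): a bystander: the tub's loose white lid, 102 x 153 x 8 mm, lying on the bench; this is its centre
- jar_mid (a point): a bystander: a white specimen jar with a screw cap, 51 mm wide, 65 mm tall; this is its centre
- tally_mid (a point): a bystander: a grey hand tally counter, 58 x 60 x 36 mm; this is its centre
Things that resemble listed ones, but are neither listed nor needed, are in the scene too. Leave any yellow look-alike of the part that bears tub_floor alone.

How it is judged:
By the outcome, as a careful person would: the job done as asked, in the order asked, and still so for the second after the job is handed in, with the robot touching nothing.
It also fails if it takes over 72 s, if anything falls off the work surface, if the arm or the gripper's body presses on something with over 40 N, if the wrist force passes 120 N, or if a joint passes its speed limit or range.

### The arm

A 6-joint arm with a two-finger parallel gripper is mounted at the origin on the work surface; the furniture and walls round the work are solid. World frame = base frame: x ahead of the robot, y to its left, z up, the work surface at z = 0. Lengths are in m, angles in rad, forces in N, time in s.
With the tool pointing down it reaches from about 0.425 to 0.95 m from the base axis. Payload 3.5 kg.
Tool frame: the origin (TCP) lies at the very end of the fingers, on their centre line; the grasp point (between the pads) lies 19 mm behind it; z points along the fingers, y is the direction in which the jaws open and shut (so a half turn about z gives the same grasp; the last joint's range is limited). The gripper opens to 85 mm and grips with 20 to 120 N. Pads are 22 mm wide; open, the fingers measure 114 mm over their backs; the gripper's body (76 mm by 85 mm) begins 54 mm behind the grasp point. The pads swing forward as they close: fully open they stand 13 mm farther back than shut.
Start: joints at [-0.15, 0.286, 1.577, -0, 1.279, -0.15], TCP at [0.675, 0, 0.231] pointing down, gripper open.
Joint ranges: [-2.77, 2.77], [-0.9, 2.22], [0.21, 2.48], [-1.53, 4.67], [0.24, 2.81], [-2.84, 2.84]. Speed limits (rad/s): [2.79, 2.79, 3.14, 3.14, 3.14, 3.14].

### API

Orientations are given as a unit quaternion [x, y, z, w].
In Python, from plant import get_state, read_camera, get_calibration, ticket, search_frame, cut_out, pinpoint gives the robot as it stands.
- The arm moves only by the tool move_arm, never from a script. Its argument "plan" is a list that holds one entry, the list of rows, each a list of 7 numbers: the turn, a rotation vector about the tool's x, y, z in degrees, then the shift along the tool's x, y, z in m, then the finger opening in m, from 0 to 0.0854. In form: [[[ax, ay, az, x, y, z, hand], ...]]. A call has exactly 5 rows; each row is the pose to reach, as a shift and turn from the pose measured when the call began, along the tool's axes at that moment; what a row does not reach only later rows make up. A row lasts 1/8 s, in which the tool goes at most 62.5 mm and 10.7 degrees, less where a joint would pass 70% of its speed; a pose out of reach is approached as far as the arm can. A call with a gripper value outside its range is refused whole. The fingers move at their own pace and stop on an object; "force" is the grip in N (left out, the last holds). Time passes only in rows, so rows that repeat a pose let the fingers close, or fill a call up. It gives the time, the measured TCP pose, the force and the opening at its end, in the units of the state.
- get_state(): the state, without advancing time (a new reading comes with each control period).
- read_camera(name): name is "scene" or "side" or "wrist"; returns the picture (420x560x3 uint8, red, green, blue); there is no depth.
- get_calibration(name): a dict with "mtx" (3x3 intrinsics, pixels), "extrinsics" (4x4, takes a point from camera to world coordinates); the wrist camera has in their place "hand_eye" (4x4, takes a point from camera to tool coordinates, whose origin is the TCP and whose axes are the flange's). Camera axes: x right, y up, looking along -z (the intrinsics and any distortion apply to the point x, -y, -z); pixel columns grow to the right and rows downward; lengths in m; the calibration is good to about 2 mm. A picture is of the moment at which its call begins: read the wrist's pose just before it. get_calibration takes no time and is no camera call.
- ticket.sign_off(): hands the job in, once; it reports no verdict.
Trained networks look in the newest picture that a camera, given by its name, has taken for a name from the list of things; names that differ only in an ending like _2 or _b are one class to them, and where a whole thing is asked for, a point or a joint stands for the part that bears it (a point fixed in the world has none). Each returns a list of dicts, best first, with "p" (0 to 1); they miss things now and then, are a little off and sometimes report something else, mostly with a low value. They report only what shows in the picture. A call takes as long as a camera call. They do not tell look-alikes from the thing itself.
- search_frame(camera, query): "centre" ([column, row] in pixels, amid what is visible of it).
- cut_out(camera, query): "pixels" (420x560 bool, what is visible of it) and "centre" ([column, row] in pixels, amid what is visible of it).
- pinpoint(camera, query): "centre" ([column, row] in pixels: a listed point, or the origin of a listed thing).
The state is a dict: "time": time; "qpos": joint angles; "dq": joint speeds; "joint_efforts": joint torques, N m; "eef_pos": TCP position; "tcp_rot": TCP orientation; "contact_force": force on the tool from outside, world axes, zero at the start; "wrist_torque": the same for the moment, N m; "opening": opening from 0.0 (shut) to 1.0 (fully open).
Only numpy, scipy, OpenCV 4.12 (cv2) and the standard library are available. Lean on these libraries where they do the work, as an engineer would, in place of code of your own. Each camera call takes 0.05 s, during which the arm holds its last target.

## Working session

There is one attempt and no reset: what is moved stays moved. The work goes in short steps, Python scripts to look and compute and a tool call to move; the robot and the scene stay as the last step left them, time stands still between calls to the robot, and variables do not carry over. Pictures are saved under pics/ and viewed, and the job is handed in when it is done.

Besides the shell and the picture viewer there is one more tool, called after "Emit:" as name([rows], argument=value, ...), one row to a line, values as JSON. move_arm: Moves the arm, as the interface text tells. Its arguments: {"type":"object","properties":{"plan":{"type":"array","items":{"type":"array","items":{"type":"array","items":{"type":"number"}}}},"force":{"type":"number"}},"required":["plan"]}

```bash
ls; mkdir -p pics; cat > h.py <<'E'
import numpy as np, cv2
from plant import *
from scipy.spatial.transform import Rotation as R
def save(cam,name,crop=None,scale=1):
    im=read_camera(cam); 
    if crop: im=im[crop[1]:crop[3],crop[0]:crop[2]]
    if scale!=1: im=cv2.resize(im,None,fx=scale,fy=scale,interpolation=cv2.INTER_CUBIC)
    cv2.imwrite('pics/'+name,im[:,:,::-1]); 
def cam(name,st=None):
    c=get_calibration(name); K=np.array(c['mtx'])
    if 'extrinsics' in c: T=np.array(c['extrinsics'])
    else:
        T0=np.eye(4); T0[:3,:3]=R.from_quat(st['tcp_rot']).as_matrix(); T0[:3,3]=st['eef_pos']; T=T0@np.array(c['hand_eye'])
    d=c.get('dist',c.get('distortion',None))
    return K,T,d
def ray(C,px):
    K,T,d=C
    p=cv2.undistortPoints(np.array([[px]],float),K,None if d is None else np.array(d,float))[0,0]
    v=T[:3,:3]@np.array([p[0],-p[1],-1.]); return T[:3,3],v/np.linalg.norm(v)
def atz(C,px,z):
    o,v=ray(C,px); return o+v*(z-o[2])/v[2]
def tri(a,b):
    o1,v1=a;o2,v2=b
    s=np.linalg.lstsq(np.stack([v1,-v2],1),o2-o1,rcond=None)[0]
    p,q=o1+s[0]*v1,o2+s[1]*v2
    return (p+q)/2,np.linalg.norm(p-q)
def proj(C,P):
    K,T,d=C
    p=np.linalg.inv(T)@np.append(P,1); q=np.array([p[0],-p[1],-p[2]])
    r,_=cv2.projectPoints(q[None],np.zeros(3),np.zeros(3),K,None if d is None else np.array(d,float)); return r[0,0]
E
python3 - <<'E'
from h import *
s=get_state();print(s)
for c in ['scene','side','wrist']:
    save(c,c+'0.png'); print(c,get_calibration(c))
E
```

```text
pics
{'time': 0.0, 'qpos': array([-1.49997659e-01,  2.87216979e-01,  1.57819699e+00,  1.01025131e-06,
        1.27861557e+00, -1.50008623e-01]), 'dq': array([ 9.51071757e-04, -9.57674718e-04,  6.34206155e-05, -2.62432035e-03,
       -7.45781878e-04, -2.24517957e-05]), 'joint_efforts': array([-1.79628755e-04, -4.05981302e+01, -2.92628127e+01, -1.54224781e-04,
        5.81841552e-03,  3.74769741e-06]), 'eef_pos': array([6.74330147e-01, 1.32653843e-04, 2.29902155e-01]), 'tcp_rot': array([ 0.70710248,  0.70711003, -0.00072275, -0.00098093]), 'contact_force': array([ 0.02245112, -0.61576031, -0.48157742]), 'wrist_torque': array([-0.03334722,  0.01176617, -0.00942289]), 'opening': 0.9994756815042409}
scene {'mtx': array([[423.3194473 ,   0.        , 276.78751459],
       [  0.        , 423.3194473 , 206.42540076],
       [  0.        ,   0.        ,   1.        ]]), 'extrinsics': array([[ 0.85967807,  0.36692665, -0.35541307,  0.06313538],
       [-0.51059905,  0.59601105, -0.6197253 , -1.02664855],
       [-0.01556361,  0.71423782,  0.69973003,  1.01446755],
       [ 0.        ,  0.      
[... 379 characters left out ...]
-01],
       [-1.64161162e-04,  9.12842215e-01,  4.08312458e-01,
         5.12971689e-01],
       [ 0.00000000e+00,  0.00000000e+00,  0.00000000e+00,
         1.00000000e+00]])}
wrist {'mtx': array([[311.85159549,   0.        , 282.36571543],
       [  0.        , 311.85159549, 213.77428837],
       [  0.        ,   0.        ,   1.        ]]), 'hand_eye': array([[ 2.40476133e-04,  9.51126093e-01,  3.08802683e-01,
         8.03268963e-02],
       [ 9.99999154e-01, -6.23507322e-04,  1.14169394e-03,
         8.43044622e-04],
       [ 1.27843563e-03,  3.08802148e-01, -9.51125438e-01,
        -1.41290826e-01],
       [ 0.00000000e+00,  0.00000000e+00,  0.00000000e+00,
         1.00000000e+00]])}
```

View pics/scene0.png

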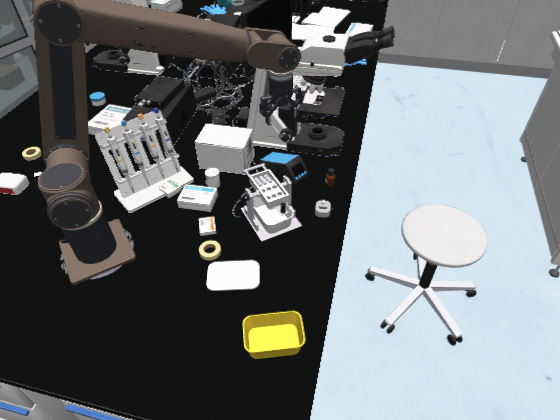

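View pics/side0.png

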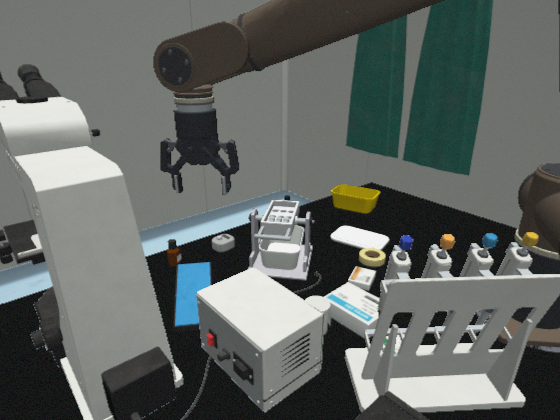

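View pics/wrist0.png

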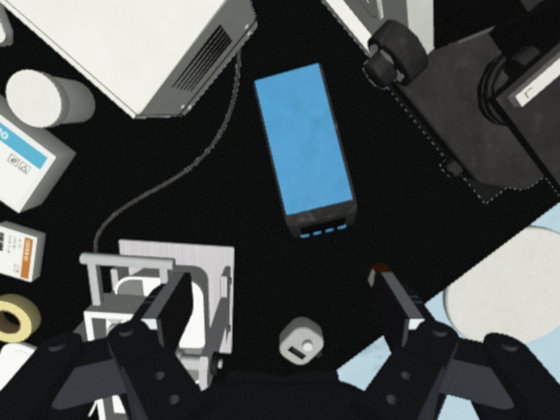

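```bash
python3 - <<'E'
from h import *
save('scene','scene1.png',(215,145,335,250),6)
save('side','side1.png',(225,180,335,290),6)
s=get_state()
for q in ['handle','deck','pocket0','pocket1','pocket2','pocket3','pocket4','pocket5','knob','tub_floor','jar_mid','tally_mid','lid_mid']:
    a=pinpoint('scene',q)[:2];b=pinpoint('side',q)[:2]
    print(q,[(np.round(x['centre'],1),round(x['p'],2)) for x in a],[(np.round(x['centre'],1),round(x['p'],2)) for x in b])
    if a and b: print('   ',tri(ray(cam('scene'),a[0]['centre']),ray(cam('side'),b[0]['centre'])))
print(get_state()['time'])
E
```

```text
handle [(array([255. , 169.7]), 0.74)] []
deck [(array([272., 191.]), 0.85)] [(array([283.9, 213.6]), 0.73)]
    (array([ 0.53142584, -0.17699967,  0.12934365]), np.float64(0.006357687100127764))
pocket0 [(array([266.3, 201.7]), 0.9), (array([266.1, 188.5]), 0.74)] [(array([272.7, 216.8]), 0.98), (array([283.1, 222.3]), 0.97)]
    (array([ 0.5346041 , -0.18013139,  0.10633474]), np.float64(0.049092090891427576))
pocket1 [(array([266.3, 201.7]), 0.9), (array([266.1, 188.5]), 0.74)] [(array([272.7, 216.8]), 0.98), (array([283.1, 222.3]), 0.97)]
    (array([ 0.5346041 , -0.18013139,  0.10633474]), np.float64(0.049092090891427576))
pocket2 [(array([266.3, 201.7]), 0.9), (array([266.1, 188.5]), 0.74)] [(array([272.7, 216.8]), 0.98), (array([283.1, 222.3]), 0.97)]
    (array([ 0.5346041 , -0.18013139,  0.10633474]), np.float64(0.049092090891427576))
pocket3 [(array([266.3, 201.7]), 0.9), (array([266.1, 188.5]), 0.74)] [(array([272.7, 216.8]), 0.98), (array([283.1, 222.3]), 0.97)]
    (array([ 0.5346041 , -0.18013139,  0.10633474]), np.float64(0.049092090891427576))
pocket4 [(array([266.3, 
[... 600 characters left out ...]
.3]), 0.85), (array([273. , 340.1]), 0.78)] [(array([357.1, 204.2]), 0.86), (array([281.2, 254.5]), 0.8)]
    (array([ 0.40536543, -0.28718031,  0.13975029]), np.float64(0.1377813550153178))
jar_mid [(array([213.3, 179.2]), 0.64)] [(array([316.7, 318.2]), 0.56)]
    (array([0.44170764, 0.0880638 , 0.02593183]), np.float64(0.0017412966710214732))
tally_mid [(array([324. , 212.1]), 0.48)] [(array([221.2, 237.9]), 0.82)]
    (array([ 0.70225168, -0.24197126,  0.01286914]), np.float64(0.01752641110182818))
lid_mid [(array([230.4, 274.2]), 0.67)] [(array([356.3, 237.1]), 0.69), (array([273.7, 216.6]), 0.4)]
    (array([ 0.32279231, -0.30598173,  0.00444248]), np.float64(0.01577780874917287))
1.55
```

View pics/scene1.png

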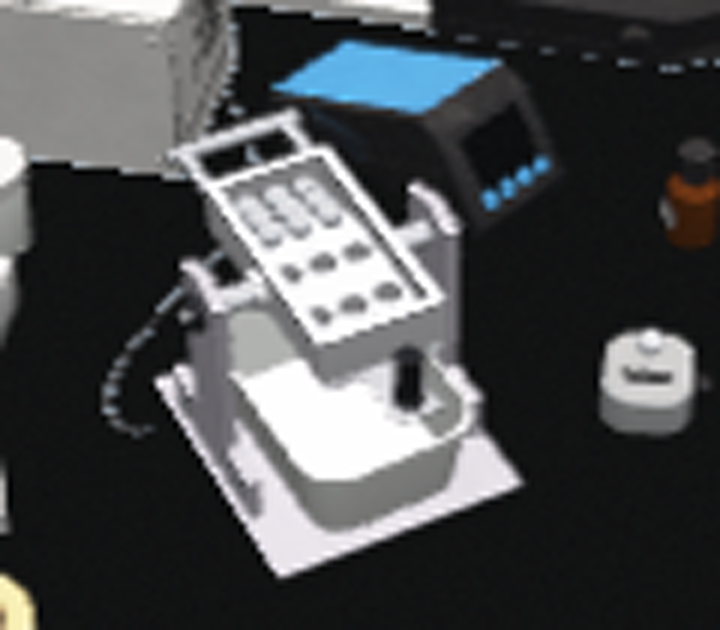

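View pics/side1.png

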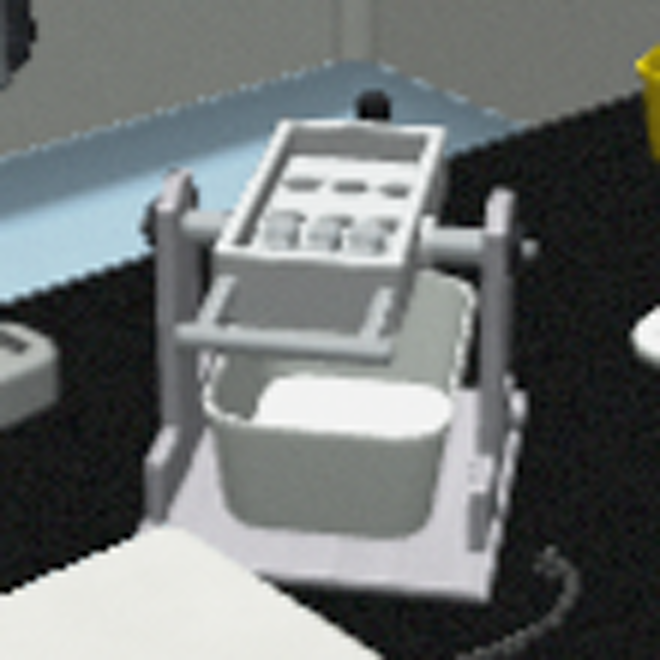

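```bash
cat > fit.py <<'E'
from h import *
from scipy.optimize import least_squares
S=lambda x,y:np.array([215+x/6,145+y/6]); D=lambda x,y:np.array([225+x/6,180+y/6])
# board coords rel. deck
H=[-132,0,2]; 
def pts(pk,pky,kx,kz):
    return {'H':H,'p3':[18,-pky,0],'p4':[18,0,0],'p5':[18,pky,0],'p0':[-18,-pky,0],'p1':[-18,0,0],'p2':[-18,pky,0],'kt':[kx,0,kz+16]}
obs=[('scene','H',S(240,135)),('side','H',D(286,341)),
 ('scene','p3',S(320,316)),('scene','p4',S(353,304)),('scene','p5',S(388,292)),
 ('scene','p0',S(290,272)),('scene','p1',S(322,262)),('scene','p2',S(356,251)),
 ('side','p5',D(303,185)),('side','p4',D(350,187)),('side','p3',D(396,190)),
 ('scene','kt',S(408,352)),('side','kt',D(373,97))]
C={c:cam(c) for c in ['scene','side']}
def world(P,par):
    x,y,yaw,t=par[:4]
    b=(np.array(P)-[-20,0,-6])/1000
    Rm=R.from_euler('z',yaw)*R.from_euler('y',t)
    return np.array([x,y,.122])+Rm.apply(b)
def res(par):
    P=pts(0,par[4]*1000,par[5]*1000,par[6]*1000)
    return np.concatenate([proj(C[c],world(P[k],par))-o for c,k,o in obs])
if __name__=='__main__':
    r=least_squares(res,[.53,-.15,-1.4,-.3,.022,.085,0],x_scale=[.01,.01,.1,.1,.01,.01,.01])
    print(np.round(r.x,4),r.cost); print(np.round(r.fun.reshape(-1,2),1))
    P=pts(0,r.x[4]*1000,r.x[5]*1000,r.x[6]*1000)
    for k in ['H','kt','p1','p4']: print(k,world(P[k],r.x).round(4))
E
python3 fit.py
```

```text
[ 5.3400e-01 -1.5730e-01 -1.6456e+00  6.8000e-03  1.9500e-02  7.8200e-02
  8.0000e-04] 1.4772321518819416
[[-1.  -0.3]
 [-0.4 -0.4]
 [ 0.  -0.3]
 [ 0.2 -0.3]
 [ 0.  -0.2]
 [ 0.  -0. ]
 [ 0.3 -0.3]
 [ 0.2 -0.4]
 [ 0.4 -0.6]
 [ 0.2 -0.4]
 [ 0.2 -0.4]
 [-0.1  0. ]
 [ 0.1 -0. ]]
H [ 0.5423 -0.0457  0.1308]
kt [ 0.5266 -0.2554  0.1442]
p1 [ 0.5338 -0.1593  0.128 ]
p4 [ 0.5311 -0.1952  0.1277]
```

```bash
cat > mv.py <<'E'
from h import *
PAR=[.534,-.1573,-1.6456]
def board(P,t):  # P in mm rel deck
    b=(np.array(P)-[-20,0,-6])/1000
    return np.array([PAR[0],PAR[1],.122])+(R.from_euler('z',PAR[2])*R.from_euler('y',t)).apply(b)
# tool R with z down, tool y along angle a (world), then tilted with the board by t about board y
def toolR(kind,t=0):
    bx=np.array([np.cos(PAR[2]),np.sin(PAR[2]),0]); z=np.array([0,0,-1.])
    y=bx if kind=='H' else np.array([-bx[1],bx[0],0])   # H: jaws along board x; K: along board y
    if kind=='K': y=np.array([-bx[1],bx[0],0])
    M=np.stack([np.cross(y,z),y,z],1)
    by=np.array([-bx[1],bx[0],0])
    return (R.from_rotvec(by*t)*R.from_matrix(M))
def row(pos,Rt,s=None):
    s=s or get_state()
    R0=R.from_quat(s['tcp_rot'])
    rv=np.degrees((R0.inv()*Rt).as_rotvec()); sh=R0.inv().apply(np.array(pos)-s['eef_pos'])
    return np.round(np.r_[rv,sh],4)
E
python3 - <<'E'
from mv import *
h=board([-132,0,2],.007);print(h)
print(row([h[0],h[1],.2],toolR('H')),row([h[0],h[1],.112],toolR('H')))
print(toolR('H').as_matrix().round(2),toolR('K').as_matrix().round(2))
E
```

```text
[ 0.54236581 -0.04567179  0.1307838 ]
[ 1.30000e-03 -1.60000e-03  9.42862e+01 -4.57000e-02 -1.32600e-01
  3.13000e-02] [ 1.30000e-03 -1.60000e-03  9.42862e+01 -4.57000e-02 -1.32600e-01
  1.19300e-01]
[[ 1.   -0.07  0.  ]
 [-0.07 -1.   -0.  ]
 [ 0.    0.   -1.  ]] [[ 0.07  1.    0.  ]
 [ 1.   -0.07  0.  ]
 [ 0.    0.   -1.  ]]
```

Emit:
move_arm([
  [[0,0,10,-0.009,-0.027,0.004,0.045],[0,0,20,-0.018,-0.053,0.008,0.045],[0,0,30,-0.027,-0.08,0.012,0.045],[0,0,40,-0.037,-0.106,0.018,0.045],[0,0,50,-0.0457,-0.1326,0.0213,0.045]],
], force=30)

```text
time: 2.17
eef_pos: [0.5414, -0.0459, 0.2098]
tcp_rot: [0.941, 0.339, -0.0, -0.0]
contact_force: [-0.0, -0.6, -0.7]
opening: 0.529
```

```bash
python3 - <<'E'
from mv import *
h=board([-132,0,2],.007)
print(row([h[0],h[1],.2],toolR('H')))
E
```

```text
[-2.0000e-04  8.5000e-03  4.3956e+01  9.0000e-04  4.0000e-04  9.8000e-03]
```

Emit:
move_arm([
  [[0,0,10,0.001,0,0.003,0.045],[0,0,20,0.001,0,0.006,0.045],[0,0,30,0.001,0,0.009,0.045],[0,0,40,0.001,0,0.01,0.045],[0,0,44,0.001,0,0.01,0.045]],
])

```text
time: 2.8
eef_pos: [0.5421, -0.0453, 0.1998]
tcp_rot: [0.999, -0.039, -0.0, 0.0]
contact_force: [-0.1, -0.1, -0.7]
opening: 0.525
```

```bash
python3 - <<'E'
from mv import *
s=get_state()
save('wrist','w1.png')
h=board([-132,0,2],.007)
a=pinpoint('wrist','handle'); print(a, proj(cam('wrist',s),h))
if a: print(atz(cam('wrist',s),a[0]['centre'],h[2]),h)
print(row([h[0],h[1],.112],toolR('H')))
E
```

```text
[{'centre': [280.0, 228.3], 'p': 0.89}, {'centre': [428.9, 222.5], 'p': 0.4}] [284.3915787  228.45119266]
[ 0.54272844 -0.04252585  0.1307838 ] [ 0.54236581 -0.04567179  0.1307838 ]
[ 0.0048 -0.0037 -0.0352  0.0002  0.0004  0.0879]
```

View pics/w1.png

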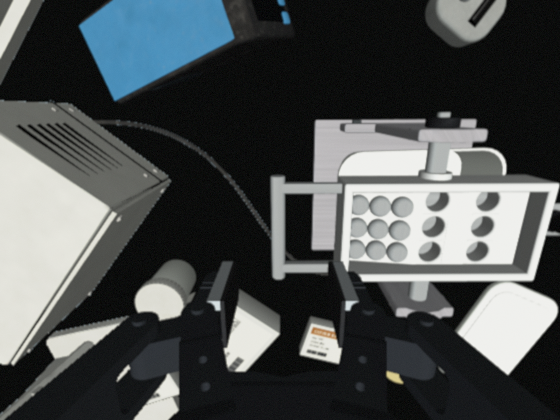

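Emit:
move_arm([
  [[0,0,0,0.0,-0.001,0.01,0.03],[0,0,0,0,-0.001,0.03,0.03],[0,0,0,0,-0.001,0.05,0.03],[0,0,0,0,-0.001,0.07,0.03],[0,0,0,0,-0.001,0.085,0.03]],
])

```text
time: 3.52
eef_pos: [0.5417, -0.0441, 0.1133]
tcp_rot: [0.999, -0.037, -0.001, -0.0]
contact_force: [0.1, 0.4, -0.2]
opening: 0.349
```

Emit:
move_arm([
  [[0,0,0,0,0,0.003,0.0],[0,0,0,0,0,0.003,0.0],[0,0,0,0,0,0.003,0.0],[0,0,0,0,0,0.003,0.0],[0,0,0,0,0,0.003,0.0]],
])

```text
time: 4.15
eef_pos: [0.5409, -0.0419, 0.1095]
tcp_rot: [0.999, -0.038, -0.002, -0.002]
contact_force: [0.1, 5.7, -2.9]
opening: 0.104
```

```bash
python3 - <<'E'
from mv import *
s=get_state(); print(s['eef_pos'],s['opening']*85.4,s['contact_force'])
save('scene','s2.png',(215,145,335,250),6); save('wrist','w2.png')
E
```

```text
[ 0.54091981 -0.04186068  0.10949185] 8.901861689178638 [ 0.13748221  5.70027157 -2.92931277]
```

View pics/s2.png

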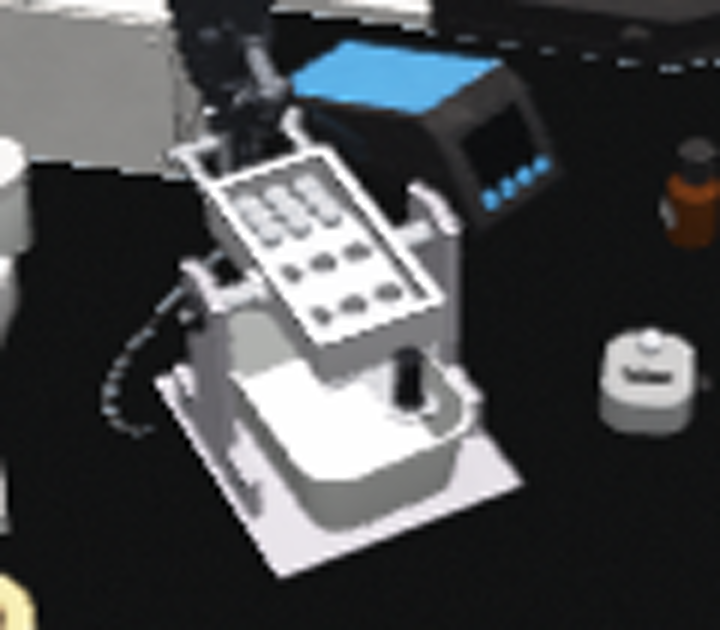

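View pics/w2.png

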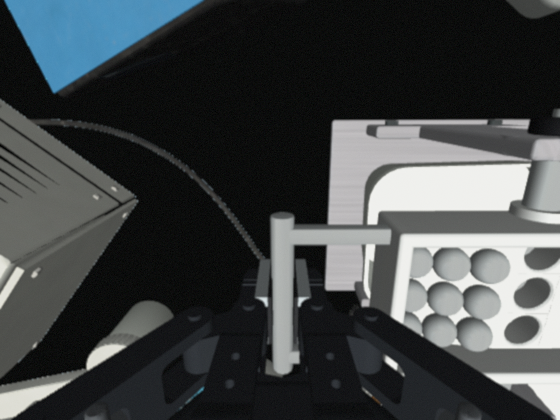

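Emit:
move_arm([
  [[0,0,0,0,0.0005,-0.005,0],[0,0,0,0,0.0013,-0.0105,0],[0,0,0,0,0.0024,-0.016,0],[0,0,0,0,0.0037,-0.0215,0],[0,0,0,0,0.0052,-0.027,0]],
])

```text
time: 4.88
eef_pos: [0.5405, -0.047, 0.1369]
tcp_rot: [0.999, -0.038, -0.002, -0.003]
contact_force: [1.8, 2.1, -3.7]
opening: 0.105
```

```bash
python3 - <<'E'
from mv import *
s=get_state(); print(s['eef_pos'],s['opening']*85.4,s['contact_force'])
save('scene','s3.png',(215,145,335,250),6)
E
```

```text
[ 0.54054305 -0.04701541  0.13690665] 9.001411691580122 [ 1.81819758  2.10416094 -3.67685385]
```

View pics/s3.png

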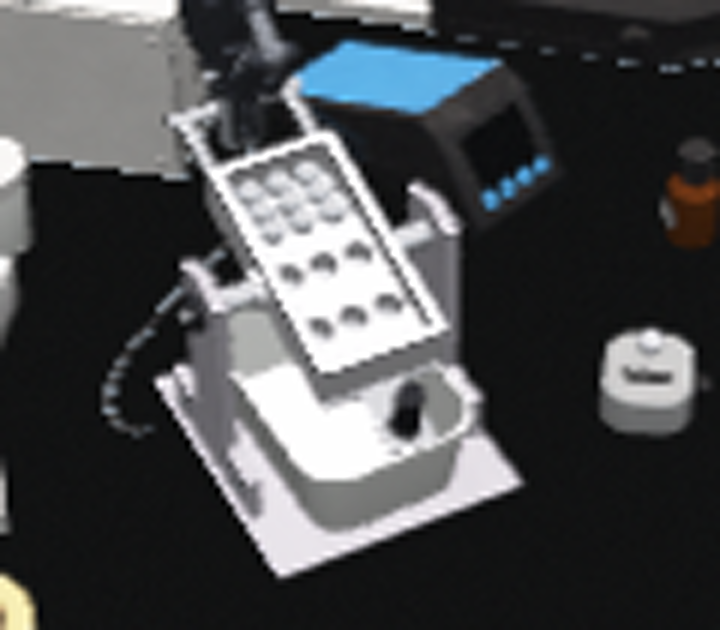

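Emit:
move_arm([
  [[0,0,0,0,0.0018,-0.005,0],[0,0,0,0,0.0038,-0.01,0],[0,0,0,0,0.006,-0.0145,0],[0,0,0,0,0.006,-0.0145,0],[0,0,0,0,0.006,-0.0145,0]],
])

```text
time: 5.55
eef_pos: [0.5401, -0.0534, 0.1531]
tcp_rot: [0.999, -0.038, -0.002, -0.002]
contact_force: [-3.3, 4.8, 4.5]
opening: 0.101
```

Emit:
move_arm([
  [[0,0,0,0,0,0,0],[0,0,0,0,0,0,0],[0,0,0,0,0,0,0],[0,0,0,0,0,0,0],[0,0,0,0,0,0,0]],
])

```text
time: 6.18
eef_pos: [0.5401, -0.0535, 0.1531]
tcp_rot: [0.999, -0.037, -0.002, -0.002]
contact_force: [-1.0, 3.9, 0.5]
opening: 0.102
```

```bash
python3 - <<'E'
from mv import *
s=get_state(); print(s['eef_pos'],s['opening']*85.4,s['contact_force'])
save('scene','s4.png',(215,145,335,250),6)
E
```

```text
[ 0.54013286 -0.05345543  0.15314349] 8.70074261218652 [-1.02208529  3.90293877  0.51988274]
```

View pics/s4.png

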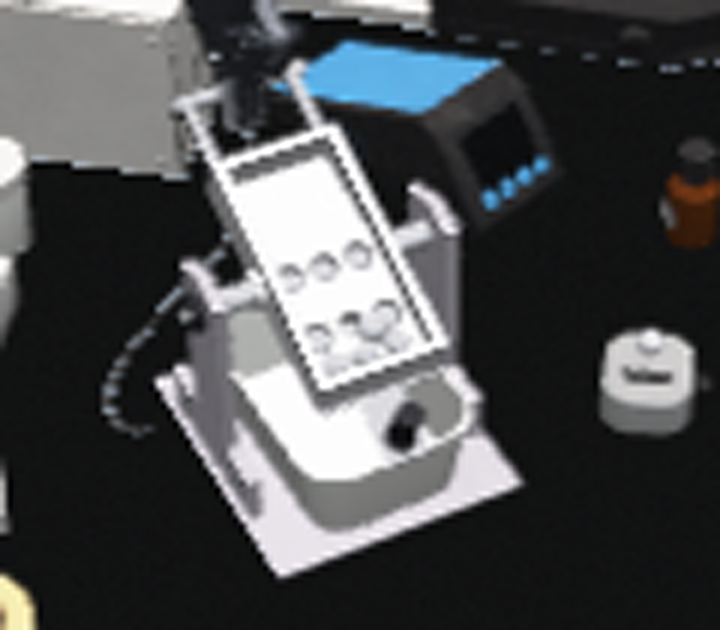

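Emit:
move_arm([
  [[0,0,0,0,-0.0023,0.0055,0],[0,0,0,0,-0.0042,0.0109,0],[0,0,0,0,-0.0061,0.0162,0],[0,0,0,0,-0.0078,0.0215,0],[0,0,0,0,-0.0091,0.027,0]],
])

```text
time: 6.85
eef_pos: [0.5408, -0.0445, 0.1272]
tcp_rot: [0.999, -0.037, -0.002, -0.002]
contact_force: [-4.1, 4.7, 6.6]
opening: 0.105
```

Emit:
move_arm([
  [[0,0,0,0,-0.0012,0.0055,0],[0,0,0,0,-0.002,0.011,0],[0,0,0,0,-0.0025,0.0166,0],[0,0,0,0,-0.0028,0.022,0],[0,0,0,0,-0.0028,0.027,0]],
])

```text
time: 7.48
eef_pos: [0.541, -0.0416, 0.1008]
tcp_rot: [0.999, -0.037, -0.002, -0.001]
contact_force: [-4.7, 5.0, 5.6]
opening: 0.105
```

```bash
python3 - <<'E'
from mv import *
s=get_state(); print(s['eef_pos'],s['opening']*85.4,s['contact_force'])
save('scene','s5.png',(215,145,335,250),6)
E
```

```text
[ 0.54103522 -0.04163719  0.10084703] 8.963561637106618 [-4.6546706   4.96812779  5.60995352]
```

View pics/s5.png

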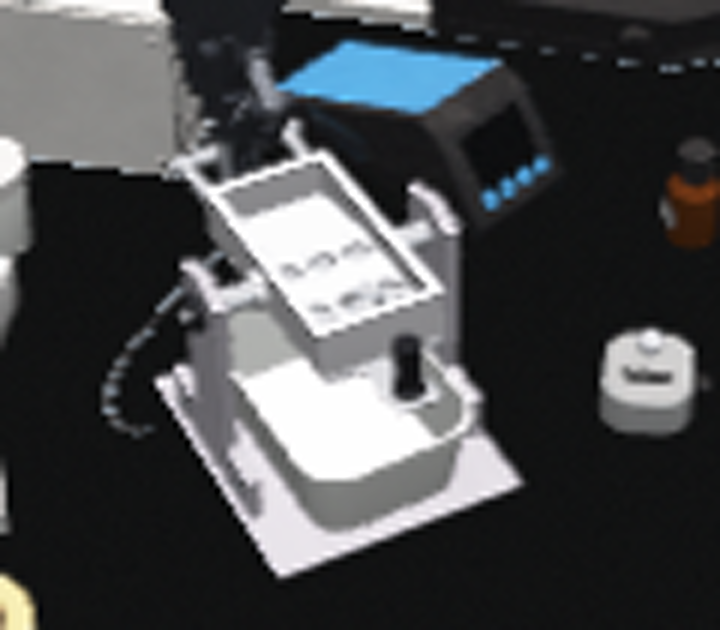

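Emit:
move_arm([
  [[0,0,0,0,0.0001,0.005,0],[0,0,0,0,0.0006,0.0105,0],[0,0,0,0,0.0013,0.016,0],[0,0,0,0,0.0022,0.0215,0],[0,0,0,0,0.0033,0.027,0]],
])

```text
time: 8.15
eef_pos: [0.5408, -0.0447, 0.0736]
tcp_rot: [0.999, -0.036, -0.002, -0.001]
contact_force: [-3.7, 4.7, 5.2]
opening: 0.103
```

Emit:
move_arm([
  [[0,0,0,0,0.0015,0.005,0],[0,0,0,0,0.0015,0.005,0],[0,0,0,0,0.0015,0.005,0],[0,0,0,0,0.0015,0.005,0],[0,0,0,0,0.0015,0.005,0]],
])

```text
time: 8.78
eef_pos: [0.5408, -0.0456, 0.0697]
tcp_rot: [0.999, -0.035, -0.002, -0.001]
contact_force: [-3.9, 8.1, 8.1]
opening: 0.1
```

```bash
python3 - <<'E'
from mv import *
s=get_state(); print(s['eef_pos'],s['opening']*85.4,s['contact_force'])
save('scene','s6.png',(215,145,335,250),6);save('wrist','w6.png')
E
```

```text
[ 0.54084663 -0.04563089  0.06972776] 8.515993635543406 [-3.88559219  8.13633312  8.11153622]
```

View pics/s6.png

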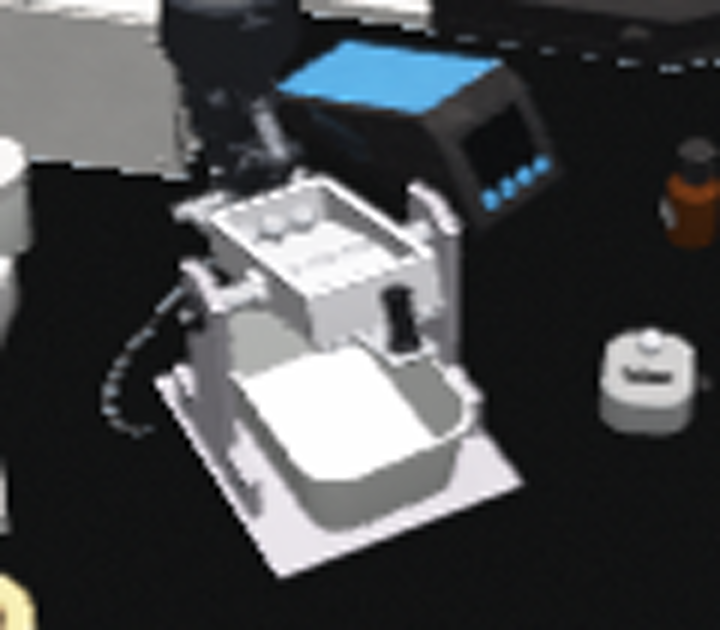

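View pics/w6.png

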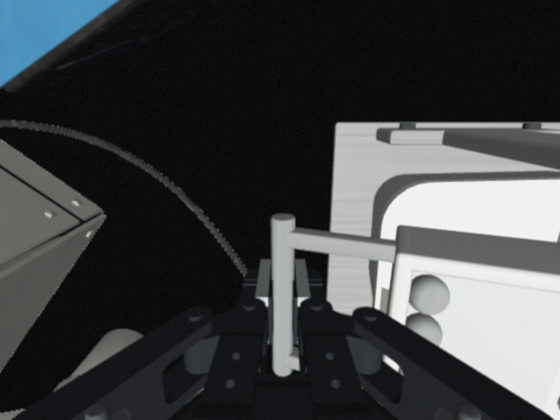

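Emit:
move_arm([
  [[0,0,0,0,-0.0014,-0.007,0],[0,0,0,0,-0.0025,-0.014,0],[0,0,0,0,-0.0034,-0.021,0],[0,0,0,0,-0.004,-0.028,0],[0,0,0,0,-0.004,-0.034,0]],
])

```text
time: 9.5
eef_pos: [0.5411, -0.0416, 0.104]
tcp_rot: [0.999, -0.036, -0.002, -0.001]
contact_force: [0.6, 3.4, -4.1]
opening: 0.097
```

```bash
python3 - <<'E'
from mv import *
s=get_state(); print(s['eef_pos'],s['opening']*85.4,s['contact_force'])
save('scene','s7.png',(235,155,305,215),10)
for q in ['ball0_center','pocket0']: print(q,[(np.round(x['centre'],1),round(x['p'],2)) for x in pinpoint('scene',q)])
E
```

```text
[ 0.54108827 -0.04164155  0.10404753] 8.285811202009107 [ 0.57987223  3.35632529 -4.07997139]
ball0_center []
pocket0 [(array([261.9, 188.2]), 0.95), (array([265., 192.]), 0.92), (array([278.2, 192.2]), 0.91), (array([273.3, 195.3]), 0.7), (array([268.3, 196.4]), 0.69), (array([277. , 185.7]), 0.67)]
```

View pics/s7.png

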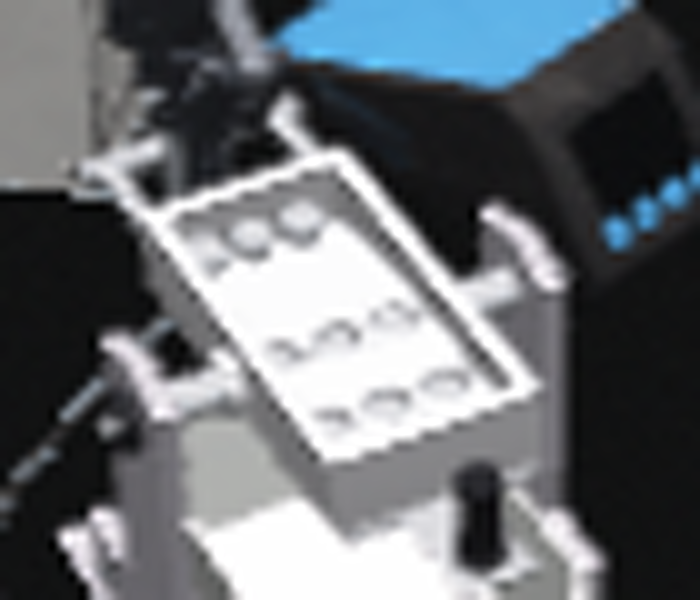

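Emit:
move_arm([
  [[0,0,0,0,0,0.006,0],[0,0,0,0,0,0.011,0],[0,0,0,0,0,0.011,0.0],[0,0,0,0,0,0.011,0.03],[0,0,0,0,0,0.011,0.03]],
])

```text
time: 10.28
eef_pos: [0.542, -0.0427, 0.0948]
tcp_rot: [0.999, -0.035, -0.001, 0.0]
contact_force: [0.4, 0.4, 0.1]
opening: 0.351
```

Emit:
move_arm([
  [[0,0,0,0,0,0,0.03],[0,0,0,0,0,-0.02,0.03],[0,0,0,0,0,-0.055,0.03],[0,0,0,0,0,-0.1,0.03],[0,0,0,0,0,-0.15,0.03]],
])

```text
time: 10.9
eef_pos: [0.5421, -0.043, 0.2458]
tcp_rot: [0.999, -0.035, -0.002, 0.0]
contact_force: [1.6, 0.1, -0.0]
opening: 0.355
```

```bash
python3 - <<'E'
from mv import *
s=get_state(); print(s['eef_pos'],s['opening']*85.4,s['contact_force'])
save('scene','s8.png',(235,155,305,215),10)
save('wrist','w8.png');save('side','d8.png',(225,160,335,270),6)
for c in ['scene','wrist','side']:
  for q in ['knob','handle']: print(c,q,[(np.round(x['centre'],1),round(x['p'],2)) for x in pinpoint(c,q)])
E
```

```text
[ 0.54207799 -0.04300946  0.24583164] 30.308380652272167 [ 1.59760777  0.09610979 -0.00244249]
scene knob [(array([280.4, 200.2]), 0.56)]
scene handle [(array([255.1, 169.8]), 0.74)]
wrist knob [(array([527.8, 215. ]), 0.69)]
wrist handle [(array([281.9, 208.3]), 0.81), (array([180.5, 272.7]), 0.3)]
side knob [(array([284.7, 198.9]), 0.51)]
side handle [(array([271.3, 244.4]), 0.9)]
```

View pics/s8.png

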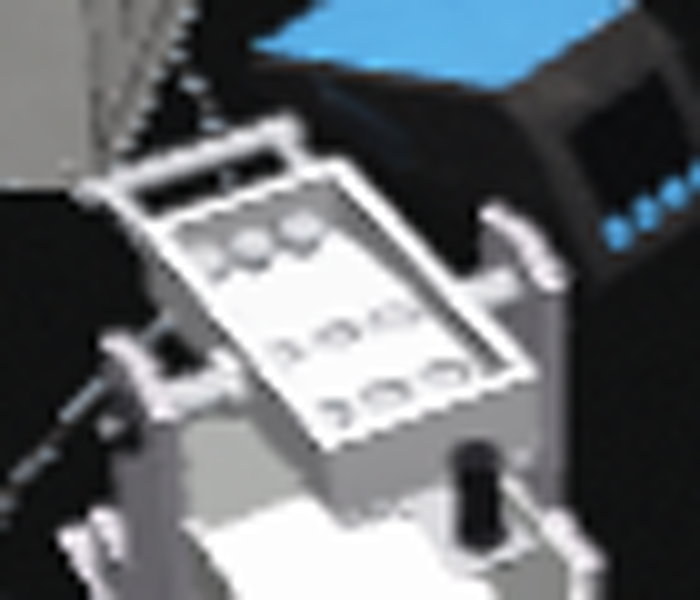

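View pics/w8.png

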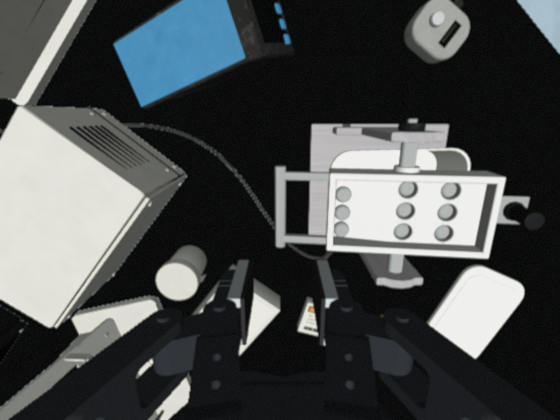

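View pics/d8.png

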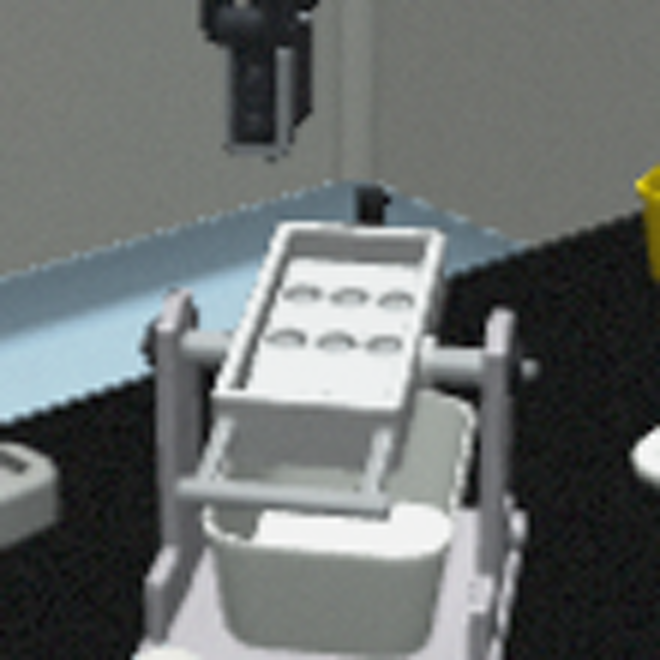

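```bash
cat > fit2.py <<'E'
import fit; from fit import *
S=lambda x,y:np.array([235+x/10,155+y/10]); D=lambda x,y:np.array([225+x/6,160+y/6])
fit.obs[:]=[('scene','H',S(190,160)),('side','H',D(284,495)),
 ('scene','p0',S(285,350)),('scene','p1',S(340,332)),('scene','p2',S(395,315)),
 ('scene','p3',S(335,412)),('scene','p4',S(390,395)),('scene','p5',S(447,373)),
 ('side','p2',D(285,342)),('side','p1',D(337,345)),('side','p0',D(385,347)),
 ('side','p5',D(302,297)),('side','p4',D(350,298)),('side','p3',D(397,300)),
 ('scene','kt',S(478,456)),('side','kt',D(373,188))]
r=least_squares(res,[.53,-.15,-1.64,-.1,.022,.085,0],x_scale=[.01,.01,.1,.1,.01,.01,.01])
print(np.round(r.x,4),r.cost); print(np.round(r.fun.reshape(-1,2),1).tolist())
P=pts(0,r.x[4]*1000,r.x[5]*1000,r.x[6]*1000)
for k in ['H','kt','p1','p4']: print(k,world(P[k],r.x).round(4))
E
python3 fit2.py
```

```text
[ 5.342e-01 -1.565e-01 -1.642e+00 -1.159e-01  1.990e-02  8.290e-02
  1.600e-03] 2.55207239269326
[[0.0, -0.7], [0.1, -0.2], [-0.4, -0.0], [-0.2, -0.2], [-0.0, -0.4], [-0.5, -0.2], [-0.2, -0.6], [-0.1, -0.4], [0.4, -1.0], [-0.2, -0.9], [-0.1, -0.7], [0.2, -0.7], [-0.0, -0.3], [-0.0, -0.1], [0.3, -0.2], [-0.1, 0.1]]
H [ 0.5421 -0.0446  0.117 ]
kt [ 0.5271 -0.2557  0.1574]
p1 [ 0.5341 -0.1578  0.1282]
p4 [ 0.5315 -0.1934  0.1324]
```

```bash
sed -i 's/PAR=.*/PAR=[.534,-.155,-1.6456]/' mv.py; python3 - <<'E'
from mv import *
for z in (70,): 
  k=board([83,0,z],-.13);print(k,row(k,toolR('K',-.13)))
M=R.from_quat(get_state()['tcp_rot'])
T=toolR('K',-.13)
rv=np.degrees((M.inv()*T).as_rotvec()); print(rv)
E
```

```text
[ 0.52710365 -0.24702062  0.21071102] [-6.1289e+00 -5.5794e+00 -8.9604e+01  2.0000e-04  2.0500e-01  3.2100e-02]
[ -6.12891645  -5.57942005 -89.6040457 ]
```

Emit:
move_arm([
  [[-0.7,-0.6,-10,0,0.03,0,0.045],[-1.4,-1.2,-20,0,0.06,0,0.045],[-2.0,-1.8,-30,0,0.1,0,0.045],[-2.7,-2.5,-40,0,0.14,0,0.045],[-3.4,-3.1,-50,0,0.18,0.005,0.045]],
])

```text
time: 11.98
eef_pos: [0.5285, -0.2233, 0.237]
tcp_rot: [0.919, 0.393, -0.03, 0.026]
contact_force: [0.4, -0.0, -0.0]
opening: 0.533
```

```bash
python3 - <<'E'
from mv import *
k=board([83,0,70],-.13);print(row(k,toolR('K',-.13)))
E
```

```text
[-2.75100e+00 -2.47300e+00 -3.92609e+01 -1.61000e-02  1.47000e-02
  2.79000e-02]
```

Emit:
move_arm([
  [[-0.7,-0.6,-10,-0.005,0.005,0.005,0.045],[-1.4,-1.2,-20,-0.01,0.01,0.01,0.045],[-2.1,-1.9,-30,-0.016,0.0147,0.02,0.045],[-2.7,-2.5,-39.3,-0.016,0.0147,0.028,0.045],[-2.7,-2.5,-39.3,-0.016,0.0147,0.028,0.045]],
])

```text
time: 12.6
eef_pos: [0.5262, -0.2464, 0.2085]
tcp_rot: [0.732, 0.678, -0.048, 0.042]
contact_force: [-0.5, 0.1, -0.2]
opening: 0.525
```

```bash
python3 - <<'E'
from mv import *
s=get_state()
save('wrist','w9.png')
C=cam('wrist',s)
for z in (16,0): 
  k=board([83,0,z],-.13); print(k,proj(C,k))
print([(np.round(x['centre'],1),round(x['p'],2)) for x in pinpoint('wrist','knob')])
print(row(board([83,0,70],-.13),toolR('K',-.13),s))
E
```

```text
[ 0.5265805  -0.25400129  0.15716668] [283.35180833 240.27288064]
[ 0.52642549 -0.25606964  0.14130169] [283.41409037 231.63855099]
[(array([287.5, 224.3]), 0.85)]
[-0.2582 -0.1029 -0.0477 -0.0008  0.001  -0.0021]
```

View pics/w9.png

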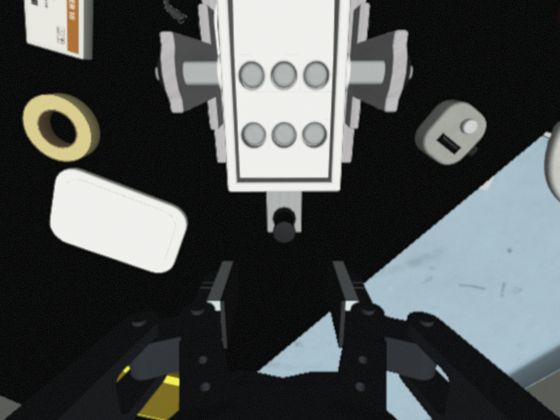

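```bash
python3 - <<'E'
from mv import *
for z in (30,-9): print(row(board([80,0,z],-.13),toolR('K',-.13)))
E
```

```text
[-0.1141 -0.0276 -0.0979  0.0027  0.0002  0.0394]
[-0.1141 -0.0276 -0.0979  0.0027  0.0003  0.0784]
```

Emit:
move_arm([
  [[0,0,0,0.003,0,0.02,0.045],[0,0,0,0.003,0,0.04,0.045],[0,0,0,0.003,0,0.055,0.045],[0,0,0,0.003,0,0.068,0.045],[0,0,0,0.003,0,0.077,0.045]],
])

```text
time: 13.32
eef_pos: [0.5261, -0.2538, 0.1322]
tcp_rot: [0.732, 0.678, -0.048, 0.043]
contact_force: [0.2, 0.1, 0.1]
opening: 0.521
```

```bash
python3 - <<'E'
from mv import *
s=get_state();print(s['eef_pos'],s['contact_force'])
save('wrist','w10.png'); save('scene','s10.png',(235,155,305,215),10)
E
```

```text
[ 0.52607498 -0.25379018  0.13219047] [0.20919246 0.11268887 0.07718943]
```

View pics/w10.png

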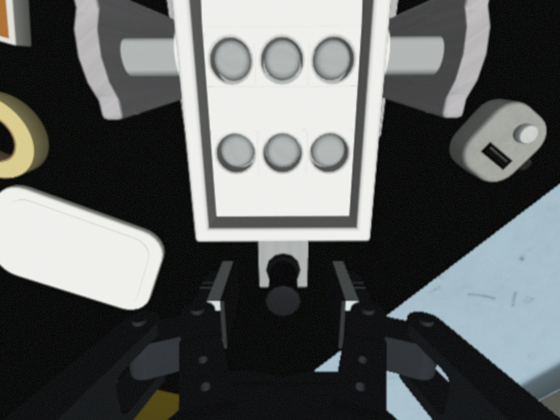

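View pics/s10.png

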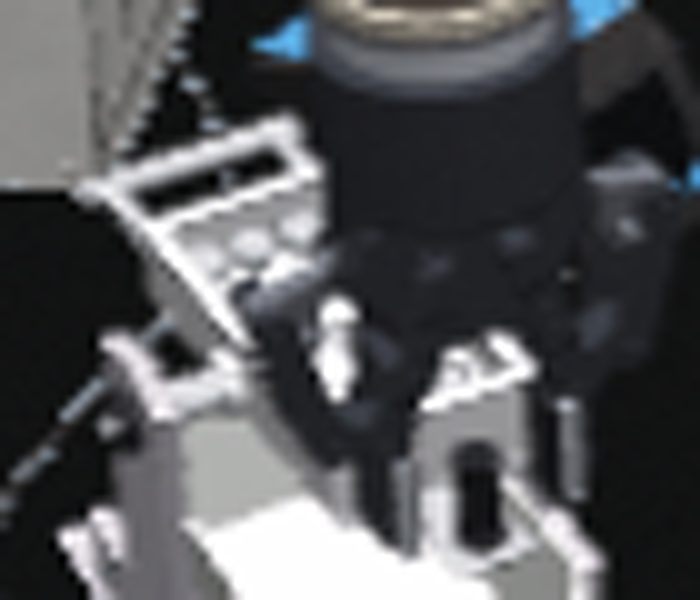

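```bash
python3 - <<'E'
from mv import *
s=get_state();C=cam('wrist',s);Rt=R.from_quat(s['tcp_rot'])
for x in (-.003,0,.003,.011): print(x,proj(C,s['eef_pos']+Rt.apply([x,0,-.024])))
E
```

```text
-0.003 [280.87921196 311.73386088]
0 [280.87194851 305.88303857]
0.003 [280.86458581 299.95226965]
0.011 [280.84445097 283.73334298]
```

Emit:
move_arm([
  [[0,0,0,0.002,0.001,0.001,0.03],[0,0,0,0.002,0.001,0.001,0.0],[0,0,0,0.002,0.001,0.001,0.0],[0,0,0,0.002,0.001,0.001,0.0],[0,0,0,0.002,0.001,0.001,0.0]],
], force=25)

```text
time: 14.05
eef_pos: [0.5265, -0.2517, 0.131]
tcp_rot: [0.732, 0.678, -0.049, 0.042]
contact_force: [-4.7, 1.1, 3.2]
opening: 0.154
```

```bash
python3 - <<'E'
from mv import *
s=get_state();print(s['eef_pos'],s['contact_force'],s['opening']*85.4)
save('wrist','w11.png')
E
```

```text
[ 0.52649209 -0.25168036  0.13101722] [-4.73454477  1.13325572  3.24492669] 13.150285264271647
```

View pics/w11.png

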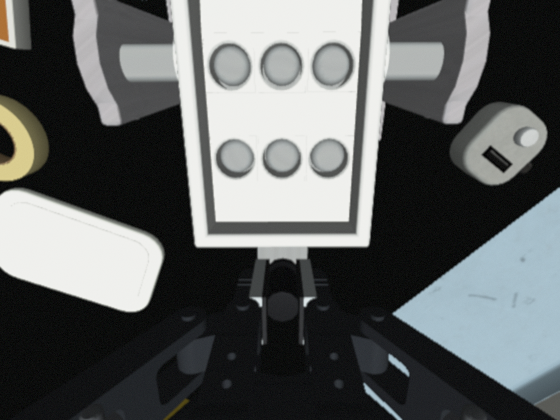

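Emit:
move_arm([
  [[0,0,0,-0.003,0,0,0],[0,0,0,-0.006,0,0,0],[0,0,0,-0.009,0,0,0],[0,0,0,-0.012,0,0,0],[0,0,0,-0.015,0,0,0]],
])

```text
time: 14.72
eef_pos: [0.5254, -0.2668, 0.1329]
tcp_rot: [0.732, 0.678, -0.049, 0.042]
contact_force: [-3.3, 1.8, 1.7]
opening: 0.156
```

Emit:
move_arm([
  [[0,0,0,-0.002,0,0,0],[0,0,0,-0.004,0,0,0],[0,0,0,-0.005,0,0,0],[0,0,0,-0.005,0,0,0],[0,0,0,-0.005,0,0,0]],
])

```text
time: 15.35
eef_pos: [0.5251, -0.2697, 0.1326]
tcp_rot: [0.733, 0.678, -0.047, 0.04]
contact_force: [-1.7, 6.5, 2.3]
opening: 0.155
```

```bash
python3 - <<'E'
from mv import *
s=get_state();print(s['eef_pos'],s['contact_force'],s['opening']*85.4)
d=s['eef_pos']-np.array([ 0.52649209,-0.25168036 , 0.13101722]);print(R.from_quat(s['tcp_rot']).inv().apply(d))
save('wrist','w12.png')
E
```

```text
[ 0.5251049  -0.26968925  0.13259995] [-1.74519092  6.46740381  2.25707696] 13.256515021680578
[-1.81193709e-02  7.84691791e-06  6.61613978e-04]
```

View pics/w12.png

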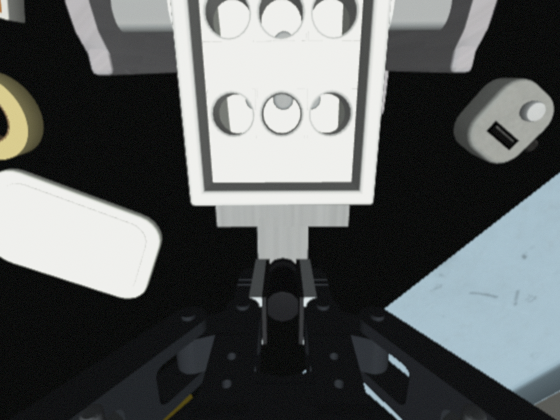

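Emit:
move_arm([
  [[0,0,0,0,0,0,0.035],[0,0,0,0,0,0,0.035],[0,0,0,0,0,0,0.035],[0,0,0,0,0,0,0.035],[0,0,0,0,0,-0.015,0.035]],
])

```text
time: 16.02
eef_pos: [0.5245, -0.2675, 0.1466]
tcp_rot: [0.733, 0.678, -0.047, 0.039]
contact_force: [0.0, -0.5, 0.4]
opening: 0.409
```

Emit:
move_arm([
  [[0,0,0,0,0,-0.02,0.035],[0,0,0,0,0,-0.05,0.035],[0,0,0,0,0,-0.09,0.035],[0,0,0,0,0,-0.13,0.035],[0,0,0,0,0,-0.16,0.035]],
])

```text
time: 16.65
eef_pos: [0.5277, -0.2481, 0.3092]
tcp_rot: [0.733, 0.678, -0.047, 0.041]
contact_force: [-0.2, 0.0, 0.3]
opening: 0.411
```

```bash
python3 - <<'E'
from mv import *
s=get_state();print(s['eef_pos'],s['contact_force'],s['opening']*85.4)
save('wrist','w13.png'); save('scene','s13.png');save('side','d13.png',(225,160,335,270),6)
E
```

```text
[ 0.52766003 -0.24807159  0.30916681] [-0.23799707  0.01643318  0.29226705] 35.12263256605908
```

View pics/w13.png

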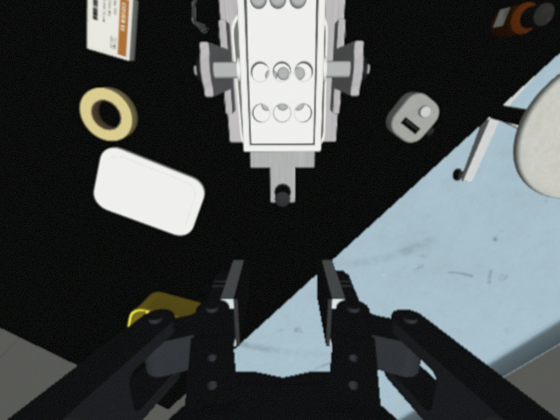

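View pics/s13.png

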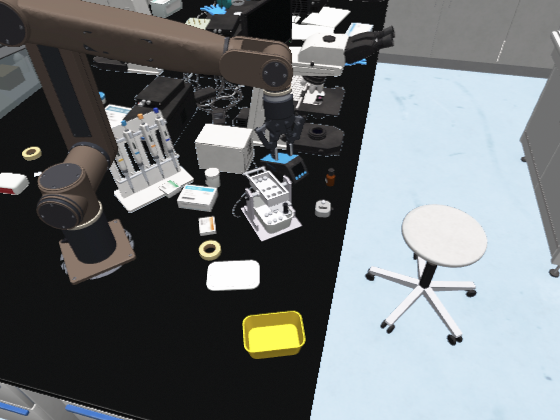

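View pics/d13.png

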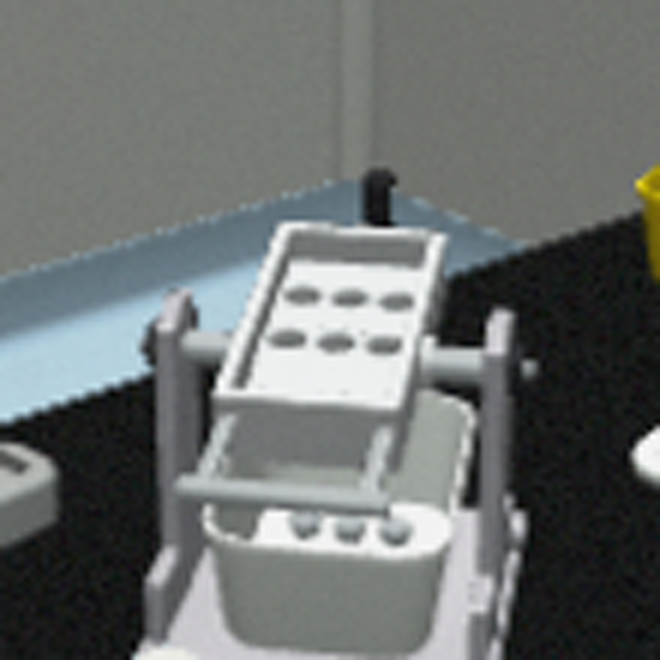

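```bash
python3 - <<'E'
from mv import *
save('scene','s14.png',(235,155,305,230),8)
E
```

```text
(no output)
```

View pics/s14.png

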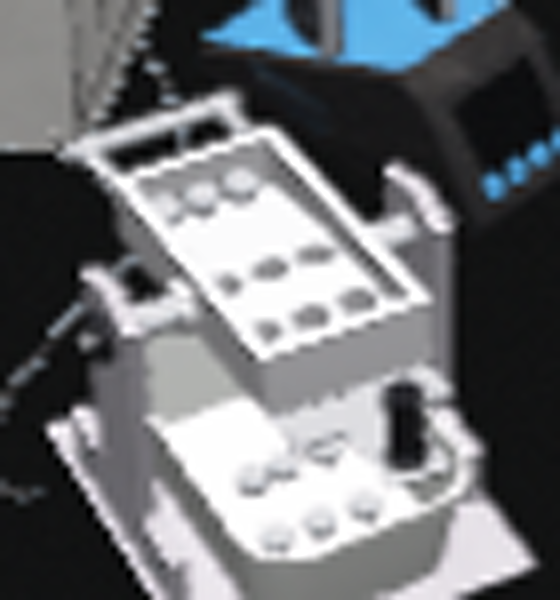

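```bash
python3 - <<'E'
from plant import *
print(ticket.sign_off(), get_state()['time'])
E
```

```text
the job is handed in; nothing more can be done
the job is handed in; nothing more can be done
```

The six balls are in the tub and the three spares are still in the channel. I handed the job in at about 17 s, with the gripper clear of everything.

- **Counting:** I gripped the handle and tipped the board away to about 0.4 rad, held it, then tipped it back to about -0.37. One rock filled all six pockets. I then left the board tipped slightly back, at about -0.13 by my fit to the pictures.
- **Shutter:** The wrist picture showed all six pockets full and three spares in the channel before I touched the knob. I drew the knob along the board's x. The tool moved 18.1 mm, against 18 mm of shutter travel, and the force rose to about 6.5 N, so the shutter is against its stop.
- **Last checks:** The final pictures show six empty pockets, six balls in the tub and three in the channel. The lid, tally counter and yellow tub look unmoved. I saw no sign that the jar moved, but I did not compare it closely.

**Disagreements:**
- The scene and side cameras placed the handle and knob about 3 mm off from the wrist camera. The handle grasp agreed with the wrist camera, so I corrected to that.
- The ball-centre network found nothing in the one picture where I tried it, so I counted the balls by eye.

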